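Slide back the stopcock box cover and shut the marked handle

ROBOT

A 7-joint arm with a two-finger parallel gripper is mounted at the origin on a cart in front of the work surface, level with it; the furniture and walls round the work are solid. World frame = base frame: x ahead of the robot, y to its left, z up, the work surface at z = 0. Lengths are in m, angles in rad, forces in N, time in s.
With the tool pointing down it reaches from about 0.425 to 0.925 m from the base axis. Payload 6.8 kg.
Tool frame: the origin (TCP) lies at the very end of the fingers, on their centre line; the grasp point (between the pads) lies 19 mm behind it (r.grip_depth is the distance from the TCP to the grasp point, in m); z points along the fingers, y is the direction in which the jaws open and shut (so a half turn about z gives the same grasp; the last joint's range is limited). The gripper opens to 85 mm and grips with 20 to 120 N. Pads are 22 mm wide; open, the fingers measure 114 mm over their backs; the gripper's body (76 mm by 85 mm) begins 54 mm behind the grasp point. The pads swing forward as they close: fully open they stand 13 mm farther back than shut.
Start: joints at [-1.307, 0.477, 0.022, 1.555, -0.011, 1.109, -0.083], TCP at [0.245, 0.629, 0.231] pointing down, gripper open.
Joint ranges: [-2.96, 2.96], [-0.34, 2.1], [-1.41, 1.46], [0.24, 2.44], [-1.37, 4.51], [0.17, 1.92], [-2.96, 2.96]. Speed limits (rad/s): [2.39, 2.39, 3.14, 3.14, 3.14, 3.14, 3.14].

INTERFACE

Orientations are given as a rotation vector (axis times angle).
In Python, from bench import status, eyes, workorder, spotter, r gives the robot as it stands.
- The arm moves only by the tool drive_tool, never from a script. Its argument "commands" is a list of rows, each an object of numbers: "rx", "ry", "rz": the turn, a rotation vector about the world's x, y, z normalised to -1 to 1, where 1 is 8 degrees; "tx", "ty", "tz": the shift along the world's x, y, z normalised to -1 to 1, where 1 is 20 mm; "grip": the closure, from -1 (fully open) to 1 (shut). A call has 1 to 10 rows; each row shifts and turns the commanded pose from where the row before left it; what a row does not reach is not made up. A row lasts 1/8 s, in which the tool goes at most 62.5 mm and 10.7 degrees, less where a joint would pass 70% of its speed; a pose out of reach is approached as far as the arm can. A call with a number of a shift or a turn outside -1 to 1 is refused whole. A call with a gripper value outside its range is refused whole. The fingers move at their own pace and stop on an object; "grip_force" is the grip in N (left out, the last holds). Time passes only in rows, so rows that do not move let the fingers close. It gives the time, the measured TCP pose, the force and the opening at its end, in the units of the state.
- status.get_obs(): the state, without advancing time (a new reading comes with each control period).
- eyes.grab_frame(name): name is "scene" or "top"; returns a dict with "frame" (400x640x3 uint8, blue, green, red), "range_z" (400x640 float32, m along the optical axis (not along the pixel's ray), 0 where there is no reading), "fx", "fy", "cx", "cy" (pixels), "T" (4x4, takes a point from camera to world coordinates). Camera axes: x right, y down, z forward; pixel columns grow to the right and rows downward; lengths in m; the calibration is good to about 2 mm. A picture is of the moment at which its call begins.
- workorder.hand_in(): hands the job in, once; it reports no verdict.
Trained networks look in the newest picture that a camera, given by its name, has taken for a name from the list of things; names that differ only in an ending like _2 or _b are one class to them, and where a whole thing is asked for, a point or a joint stands for the part that bears it (a point fixed in the world has none). Each returns a list of dicts, best first, with "confidence" (0 to 1); they miss things now and then, are a little off and sometimes report something else, mostly with a low value. They report only what shows in the picture. A call takes as long as a camera call.
- spotter.boxes_of(camera, target): "position" ([column, row] as shares, 0 to 1, of the picture: columns of its width, rows of its height, amid what is visible of it).
- spotter.masks_of(camera, target): "mask" (400x640 bool, what is visible of it) and "position" ([column, row] as shares, 0 to 1, of the picture: columns of its width, rows of its height, amid what is visible of it).
The state is a dict: "clock": time; "joints": joint angles; "qvel": joint speeds; "tau": joint torques, N m; "tcp_pos": TCP position; "orientation": TCP orientation; "contact_force": force on the tool from outside, world axes, zero at the start; "moment": the same for the moment, N m; "grip_width": finger opening in m.
Only numpy, scipy, OpenCV 4.12 (cv2) and the standard library are available. Lean on these libraries where they do the work, as an engineer would, in place of code of your own. Each camera call takes 0.05 s, during which the arm holds its last target.

TASK

On the bench stands a water stopcock box with three quarter-turn handles in a row beneath a loose sliding cover. With the fingertips push the cover back by its upright front lip, away from the box's front, until it is fully home against the rear stop, without lifting or tipping it. Then push the handle that has the round disc end clockwise a quarter turn until it lies fully crosswise (shut), leaving the two plain straight handles open and the bottles, jars and cups around the box where they stand.

Things in the scene. Friction and masses are not known exactly. Their poses are not given: they have to be found in the camera images.
- stopcock_box: White fixed stopcock box, 196 (x) x 300 (y) x 65 mm high. Origin: centre of its underside, on the bench; +x to its rear (away from the robot, yaw within 0.3 rad), +y to its left. The cover slides on its rim at z = 53 mm, between side guides and a rear stop (front face at x = +90 mm) that reach z = 65 mm. Three brass unions stick out 22 mm behind.
- well (a point): Centre of the well's floor in the box, z = 18 mm, at x = -48 mm of the box. The well, hidden by the cover at first, is open above: 80 mm (x) by 256 mm (y), behind a 10 mm front wall. In it the three valves have pivots at x = -22 mm and y = -72, 0, +72 mm of the box; which one is marked varies.
- cover: Loose grey flat cover, plate 96 (x) x 276 (y) x 5 mm, about 0.3 kg, on the rim with 2 mm play to each side guide; origin: centre of its underside, axes as the box's. A lip 8 mm thick, 240 mm long, stands along its front edge, to 25 mm above the underside. Origin starts at x = -48 to -40 mm of the box; at the rear stop x = +42 mm. Slides with 1 to 3 N pushed near mid-lip.
- cover_front (a point): Middle of the front face of the cover's lip, 15 mm above the cover's underside (x = -48 mm of the cover): the place to push, towards the box's +x. At the rear stop it is at x = -6 mm of the box.
- handle_marked (a joint): Marked handle, black, a 12 mm wide bar ending in a round disc of 26 mm diameter. Joint 0 = open (points to the box's front, -x), grows clockwise seen from above, the end swinging to the box's left (+y); 1.57 = shut (points along +y of the box), stop at 1.6. Stays where left; moves with about 3 N at its end. Starts within 0.08 of 0.
- handle_marked_pivot (a point): On the marked handle's pivot axis (vertical), at the handle's top, z = 50 mm. The handle is 14 mm thick (z = 36 to 50 mm above the bench) and reaches 43 mm from this axis.
- handle_marked_end (a point): Centre of the marked handle's disc, at its top, 30 mm from the pivot.
- handle_plain_a (a joint): First plain handle: straight black bar 12 mm wide without a disc, same height and length as the marked one; values as the marked handle's; to be left open, near 0.
- handle_plain_b (a joint): Second plain handle, like the first; to be left open, near 0.
- handle_plain_a_pivot (a point): On that plain handle's pivot axis, at its top, z = 50 mm.
- handle_plain_b_pivot (a point): On that plain handle's pivot axis, at its top, z = 50 mm.
- cups_1: Nested clear dose cups, 46 x 50 mm high, loose, standing left of the box; origin at the centre of its underside; a bystander, to be left standing where it is.
- vial_5: White screw jar, 39 x 64 mm high, loose, standing left of the box; origin at the centre of its underside; a bystander, to be left standing where it is.
- bottle_2: Tablet bottle, 38 x 68 mm high, loose, standing right of the box; origin at the centre of its underside; a bystander, to be left standing where it is.
- bottle_open: Tablet bottle, 42 x 74 mm high, loose, standing right of the box; origin at the centre of its underside; a bystander, to be left standing where it is.
- jar_large_1: Large white screw jar, 62 x 84 mm high, loose, standing behind the box; origin at the centre of its underside; a bystander, to be left standing where it is.
- dose_dish_5: Clear dose cup, 62 x 61 mm high, loose, standing behind the box; origin at the centre of its underside; a bystander, to be left standing where it is.

How it is judged:
By the outcome, as a careful person would: the job done as asked, in the order asked, and still so for the second after the job is handed in, with the robot touching nothing.
It also fails if it takes over 45 s, if anything falls off the work surface, if the arm or the gripper's body presses on something with over 40 N, if the wrist force passes 120 N, or if a joint passes its speed limit or range.

## Working session

There is one attempt and no reset: what is moved stays moved. The work goes in short steps, Python scripts to look and compute and a tool call to move; the robot and the scene stay as the last step left them, time stands still between calls to the robot, and variables do not carry over. Pictures are saved under pics/ and viewed, and the job is handed in when it is done.

Besides the shell and the picture viewer there is one more tool, called as name(argument=value, ...), one argument or row to a line, values as JSON. drive_tool: Moves the arm, as the interface text tells. Scaled input: -1 to 1 covers 20 mm each way for a shift and 8 degrees each way for a turn. Its arguments: {"type":"object","properties":{"commands":{"type":"array","items":{"type":"object","properties":{"rx":{"type":"number"},"ry":{"type":"number"},"rz":{"type":"number"},"tx":{"type":"number"},"ty":{"type":"number"},"tz":{"type":"number"},"grip":{"type":"number"}}}},"grip_force":{"type":"number"}},"required":["commands"]}

```bash
ls; mkdir -p pics; python3 - <<'E'
from bench import status, eyes, workorder, spotter, r
import cv2,numpy as np
o=status.get_obs();print({k:np.round(v,3) for k,v in o.items()})
for n in ("scene","top"):
    f=eyes.grab_frame(n);cv2.imwrite(f"pics/{n}0.png",f["frame"]);print(n,f["fx"],f["fy"],f["cx"],f["cy"],np.round(f["T"],3).tolist())
    np.savez(f"{n}0.npz",**f)
    for t in ["stopcock_box","cover","cover_front","handle_marked","handle_plain_a","cups_1","vial_5","bottle_2","bottle_open","jar_large_1","dose_dish_5"]:
        print(t,[(np.round(np.array(d["position"])*[640,400],1).tolist(),round(d["confidence"],2)) for d in spotter.boxes_of(n,t)][:3])
E
```

```text
pics
{'clock': np.float64(0.0), 'joints': array([-1.307,  0.478,  0.022,  1.556, -0.012,  1.109, -0.083]), 'qvel': array([-0.001,  0.001, -0.001,  0.   ,  0.001, -0.001, -0.   ]), 'tau': array([-1.0000e-03, -5.9645e+01,  1.6080e+00, -2.8120e+01,  1.3000e-02,
        9.0000e-03,  0.0000e+00]), 'tcp_pos': array([0.245, 0.628, 0.23 ]), 'orientation': array([-5.810e-01, -3.087e+00,  3.000e-03]), 'contact_force': array([-0.147,  0.603, -0.233]), 'moment': array([-0.001,  0.05 , -0.028]), 'grip_width': np.float64(0.085)}
scene 378.9782677429065 378.9782677429065 324.5138413317797 198.79177337708944 [[-0.584, -0.398, 0.707, -0.022], [-0.812, 0.3, -0.501, 0.427], [-0.012, -0.867, -0.498, 0.5], [0.0, 0.0, 0.0, 1.0]]
stopcock_box [([332.9, 237.5], 0.93)]
cover [([338.5, 223.3], 0.81)]
cover_front [([335.9, 218.5], 0.76)]
handle_marked []
handle_plain_a []
cups_1 [([256.6, 256.0], 0.94)]
vial_5 [([254.4, 225.8], 0.9)]
bottle_2 [([394.2, 185.9], 0.56)]
bottle_open [([421.3, 208.2], 0.73)]
jar_large_1 [([299.5, 175.5], 0.87), ([333.4, 179.2], 0.26)]
dose_dish_5 [([336.2, 178.6], 0.83)]
top 460.89899037720534 460.89899037720534 327.36710738300604 200.82818236167313 [[-0.013, -0.983, 0.183, 0.451], [-0.999, 0.019, 0.03, -0.037], [-0.033, -0.183, -0.983, 0.968], [0.0, 0.0, 0.0, 1.0]]
stopcock_box [([334.8, 213.7], 0.9)]
cover [([324.8, 256.6], 0.97)]
cover_front [([324.5, 256.4], 0.77), ([336.1, 212.4], 0.56)]
handle_marked []
handle_plain_a [([334.8, 213.7], 0.26)]
cups_1 [([229.1, 240.5], 0.75), ([323.4, 256.8], 0.57), ([421.3, 236.8], 0.32)]
vial_5 [([248.4, 203.2], 0.88)]
bottle_2 [([421.1, 237.3], 0.7)]
bottle_open [([413.5, 283.0], 0.65), ([335.5, 213.7], 0.25)]
jar_large_1 [([333.3, 142.9], 0.72)]
dose_dish_5 [([379.5, 165.9], 0.94), ([412.9, 283.2], 0.27)]
```

View pics/scene0.png

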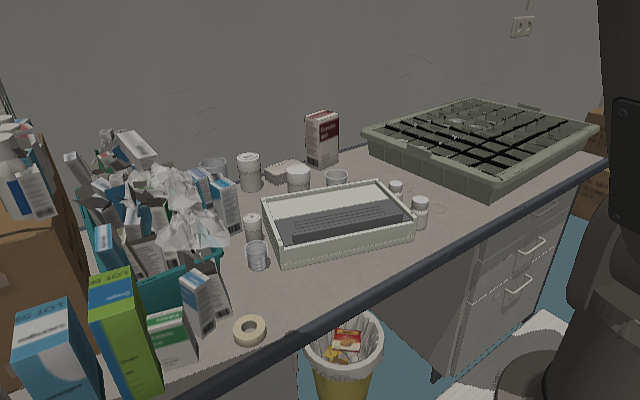

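View pics/top0.png

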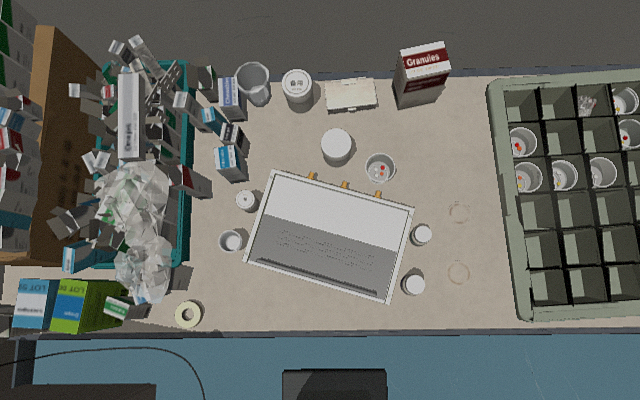

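```bash
cat > h.py <<'E'
import numpy as np
def cloud(f):
    z=f["range_z"];v,u=np.mgrid[0:400,0:640]
    p=np.stack([(u-f["cx"])/f["fx"]*z,(v-f["cy"])/f["fy"]*z,z],-1)
    T=f["T"];w=p@T[:3,:3].T+T[:3,3];w[z<=0]=np.nan
    return w
E
python3 - <<'E'
import numpy as np,cv2
from h import cloud
from bench import spotter,eyes
f=eyes.grab_frame("top");w=cloud(f)
for t in ["stopcock_box","cover","cups_1","vial_5","bottle_2","bottle_open","jar_large_1","dose_dish_5"]:
    m=spotter.masks_of("top",t)[0]["mask"]
    p=w[m];p=p[~np.isnan(p[:,0])]
    print(t,m.sum(),"pct5,50,95",np.round(np.percentile(p,[3,50,97],axis=0),3).tolist())
    if t in("stopcock_box","cover"):
        zz=p[:,2]; h=np.histogram(zz,bins=np.arange(0,0.1,.004));print(h[0])
        for lo,hi in((.045,.055),(.055,.062),(.061,.068),(.07,.085)):
            q=p[(zz>lo)&(zz<hi)]
            if len(q)>30: print(lo,len(q),[np.round(x,4) for x in cv2.minAreaRect((q[:,:2]*1).astype(np.float32))])
E
```

```text
stopcock_box 8342 pct5,50,95 [[0.445, -0.159, 0.048], [0.596, -0.025, 0.053], [0.67, 0.138, 0.065]]
[   5    0    0    0    0    0    0    8   58   48   13   38 2961 3386
  182  873  706    8    2    0    0    0    0    0]
0.045 6177 [array([ 0.5507, -0.0077]), array([0.2828, 0.1891]), np.float64(72.9024)]
0.055 611 [array([ 0.5541, -0.0096]), array([0.3004, 0.1958]), np.float64(72.9665)]
0.061 1497 [array([ 0.5539, -0.0095]), array([0.3001, 0.1957]), np.float64(72.878)]
cover 6732 pct5,50,95 [[0.448, -0.12, 0.054], [0.511, 0.001, 0.057], [0.577, 0.126, 0.077]]
[   0    0    0    0    0    0    0    0    0    0    0    0   16 1322
 4561  320    0    4  187  277   14    0    0    0]
0.045 492 [array([0.5134, 0.0038]), array([0.2745, 0.0973]), np.float64(73.7579)]
0.055 5715 [array([0.5129, 0.0029]), array([0.2753, 0.0953]), np.float64(72.9705)]
0.061 73 [array([ 0.5164, -0.0011]), array([0.2644, 0.0839]), np.float64(73.8636)]
0.07 481 [array([0.4703, 0.0159]), array([0.2385, 0.008 ]), np.float64(72.9143)]
cups_1 6772 pct5,50,95 [[0.448, -0.121, 0.054], [0.511, 0.001, 0.057], [0.577, 0.127, 0.077]]
vial_5 368 pct5,50,95 [[0.609, 0.139, 0.015], [0.623, 0.155, 0.063], [0.644, 0.173, 0.066]]
bottle_2 349 pct5,50,95 [[0.534, -0.207, 0.01], [0.548, -0.189, 0.065], [0.564, -0.176, 0.069]]
bottle_open 414 pct5,50,95 [[0.437, -0.187, 0.007], [0.454, -0.167, 0.071], [0.471, -0.153, 0.075]]
jar_large_1 949 pct5,50,95 [[0.706, -0.054, 0.012], [0.726, -0.028, 0.082], [0.761, -0.002, 0.086]]
dose_dish_5 756 pct5,50,95 [[0.664, -0.143, 0.004], [0.696, -0.118, 0.024], [0.717, -0.09, 0.062]]
```

The views agree: box centre is about (0.554, -0.0095) with yaw about -17.1°, and the cover starts at about x = -43 mm of the box. Lip top is near 77 mm, as the text says. Next I check the lip in the scene view and clearance along the approach path.

```bash
python3 - <<'E'
import numpy as np
from h import cloud
a=np.radians(-17.1);e=np.array([np.cos(a),np.sin(a)]);n=np.array([-e[1],e[0]]);c=np.array([.554,-.0095])
print("e",e,"n",n)
for nm in("scene","top"):
    w=cloud(np.load(nm+"0.npz")).reshape(-1,3);w=w[~np.isnan(w[:,0])]
    b=np.c_[(w[:,:2]-c)@e,(w[:,:2]-c)@n,w[:,2]]
    lip=b[(abs(b[:,0])<.11)&(abs(b[:,1])<.13)&(b[:,2]>.07)&(b[:,2]<.085)]
    print(nm,"lip n",len(lip),np.round(np.percentile(lip,[1,50,99],axis=0),4).tolist())
    fr=b[(b[:,0]<-.085)&(b[:,0]>-.105)&(abs(b[:,1])<.1)&(b[:,2]>.03)]
    print(" front z",np.histogram(fr[:,2],bins=np.arange(.03,.09,.005))[0], np.round(np.percentile(fr[fr[:,2]>.063][:,0],[5,50,95]),4))
    # path clearance
    p0=np.array([.245,.629]);p1=np.array([.442,.025]);d=(p1-p0);L=np.linalg.norm(d);d/=L
    s=(w[:,:2]-p0)@d;t=abs((w[:,:2]-p0)@np.array([-d[1],d[0]]))
    for k in np.arange(-.1,.65,.1):
        m=(s>k)&(s<k+.1)&(t<.12)
        print("  s",round(k,1),m.sum(),np.round(np.sort(w[m,2])[-5:],3) if m.sum() else "")
E
```

```text
e [ 0.95579301 -0.29404033] n [0.29404033 0.95579301]
scene lip n 631 [[-0.0943, -0.1151, 0.0701], [-0.0917, 0.0096, 0.0767], [-0.0845, 0.119, 0.0805]]
 front z [182 177 180 175 346 215 192 184 187 307  26] [-0.0938 -0.0919 -0.088 ]
  s -0.1 0 
  s 0.0 2 [0.112 0.113]
  s 0.1 5344 [0.168 0.168 0.168 0.169 0.169]
  s 0.2 9412 [0.169 0.169 0.169 0.169 0.169]
  s 0.3 9293 [0.204 0.204 0.204 0.204 0.206]
  s 0.4 5487 [0.191 0.191 0.191 0.191 0.194]
  s 0.5 5214 [0.08 0.08 0.08 0.08 0.08]
  s 0.6 5080 [0.08  0.08  0.081 0.081 0.081]
top lip n 524 [[-0.0914, -0.117, 0.0726], [-0.0875, -0.0027, 0.0766], [-0.0836, 0.1161, 0.0805]]
 front z [  0   0   0  35 305  13   0   0  51 302   3] [-0.0911 -0.0882 -0.0853]
  s -0.1 1696 [-0.469 -0.469 -0.468 -0.468 -0.468]
  s 0.0 1660 [0.137 0.137 0.137 0.139 0.139]
  s 0.1 1649 [0.165 0.165 0.166 0.167 0.167]
  s 0.2 3942 [0.169 0.169 0.169 0.169 0.17 ]
  s 0.3 3857 [0.202 0.202 0.204 0.204 0.204]
  s 0.4 4043 [0.189 0.19  0.19  0.191 0.195]
  s 0.5 4425 [0.079 0.079 0.079 0.08  0.081]
  s 0.6 5475 [0.08  0.08  0.08  0.081 0.081]
```

drive_tool(
  commands=[
    {"tz": 1,"grip": 1},
    {"tz": 1,"grip": 1},
    {"tx": 0.31,"ty": -0.97,"rz": 0.1,"grip": 1},
    {"tx": 0.31,"ty": -0.97,"rz": 0.1,"grip": 1},
    {"tx": 0.31,"ty": -0.97,"rz": 0.1,"grip": 1},
    {"tx": 0.31,"ty": -0.97,"rz": 0.1,"grip": 1},
    {"tx": 0.31,"ty": -0.97,"rz": 0.1,"grip": 1},
    {"tx": 0.31,"ty": -0.97,"grip": 1},
    {"tx": 0.31,"ty": -0.97,"grip": 1},
    {"tx": 0.31,"ty": -0.97,"grip": 1},
  ],
)

```text
validation failed for argument at $.co...
```

drive_tool(
  commands=[
    {"tx": 0.0,"ty": 0.0,"tz": 1.0,"rx": 0.0,"ry": 0.0,"rz": 0.0,"grip": 1.0},
  ],
)

```text
clock: 1.78
tcp_pos: [0.2448, 0.6278, 0.2498]
orientation: [-0.58, -3.087, 0.006]
contact_force: [-1.3, -0.3, 0.2]
grip_width: 0.0697
```

drive_tool(
  commands=[
    {"tx": 0,"ty": 0,"tz": 1,"rx": 0,"ry": 0,"rz": 0,"grip": 1},
    {"tx": 0.31,"ty": -0.97,"tz": 0,"rx": 0,"ry": 0,"rz": 0.1,"grip": 1},
    {"tx": 0.31,"ty": -0.97,"tz": 0,"rx": 0,"ry": 0,"rz": 0.1,"grip": 1},
    {"tx": 0.31,"ty": -0.97,"tz": 0,"rx": 0,"ry": 0,"rz": 0.1,"grip": 1},
    {"tx": 0.31,"ty": -0.97,"tz": 0,"rx": 0,"ry": 0,"rz": 0.1,"grip": 1},
    {"tx": 0.31,"ty": -0.97,"tz": 0,"rx": 0,"ry": 0,"rz": 0.14,"grip": 1},
    {"tx": 0.31,"ty": -0.97,"tz": 0,"rx": 0,"ry": 0,"rz": 0,"grip": 1},
    {"tx": 0.31,"ty": -0.97,"tz": 0,"rx": 0,"ry": 0,"rz": 0,"grip": 1},
    {"tx": 0.31,"ty": -0.97,"tz": 0,"rx": 0,"ry": 0,"rz": 0,"grip": 1},
    {"tx": 0.31,"ty": -0.97,"tz": 0,"rx": 0,"ry": 0,"rz": 0,"grip": 1},
  ],
)

```text
clock: 3.02
tcp_pos: [0.3014, 0.453, 0.2714]
orientation: [0.464, 3.107, 0.0]
contact_force: [0.4, -0.3, 0.4]
grip_width: 0.0003
```

drive_tool(
  commands=[
    {"tx": 0.32,"ty": -1,"tz": 0,"rx": 0,"ry": 0,"rz": 0,"grip": 1},
    {"tx": 0.32,"ty": -1,"tz": 0,"rx": 0,"ry": 0,"rz": 0,"grip": 1},
    {"tx": 0.32,"ty": -1,"tz": 0,"rx": 0,"ry": 0,"rz": 0,"grip": 1},
    {"tx": 0.32,"ty": -1,"tz": 0,"rx": 0,"ry": 0,"rz": 0,"grip": 1},
    {"tx": 0.32,"ty": -1,"tz": 0,"rx": 0,"ry": 0,"rz": 0,"grip": 1},
    {"tx": 0.32,"ty": -1,"tz": 0,"rx": 0,"ry": 0,"rz": 0,"grip": 1},
    {"tx": 0.32,"ty": -1,"tz": 0,"rx": 0,"ry": 0,"rz": 0,"grip": 1},
    {"tx": 0.32,"ty": -1,"tz": 0,"rx": 0,"ry": 0,"rz": 0,"grip": 1},
    {"tx": 0.32,"ty": -1,"tz": 0,"rx": 0,"ry": 0,"rz": 0,"grip": 1},
    {"tx": 0.32,"ty": -1,"tz": 0,"rx": 0,"ry": 0,"rz": 0,"grip": 1},
  ],
)

```text
clock: 4.28
tcp_pos: [0.3653, 0.253, 0.2713]
orientation: [0.464, 3.107, 0.0]
contact_force: [0.3, -0.4, 0.5]
grip_width: -0.0002
```

drive_tool(
  commands=[
    {"tx": 0.32,"ty": -1,"tz": 0,"rx": 0,"ry": 0,"rz": 0,"grip": 1},
    {"tx": 0.32,"ty": -1,"tz": 0,"rx": 0,"ry": 0,"rz": 0,"grip": 1},
    {"tx": 0.32,"ty": -1,"tz": 0,"rx": 0,"ry": 0,"rz": 0,"grip": 1},
    {"tx": 0.32,"ty": -1,"tz": 0,"rx": 0,"ry": 0,"rz": 0,"grip": 1},
    {"tx": 0.32,"ty": -1,"tz": 0,"rx": 0,"ry": 0,"rz": 0,"grip": 1},
    {"tx": 0.32,"ty": -1,"tz": 0,"rx": 0,"ry": 0,"rz": 0,"grip": 1},
    {"tx": 0.32,"ty": -1,"tz": 0,"rx": 0,"ry": 0,"rz": 0,"grip": 1},
    {"tx": 0.32,"ty": -1,"tz": 0,"rx": 0,"ry": 0,"rz": 0,"grip": 1},
    {"tx": 0.32,"ty": -1,"tz": 0,"rx": 0,"ry": 0,"rz": 0,"grip": 1},
    {"tx": 0.32,"ty": -1,"tz": 0,"rx": 0,"ry": 0,"rz": 0,"grip": 1},
  ],
)

```text
clock: 5.52
tcp_pos: [0.429, 0.053, 0.2713]
orientation: [0.464, 3.107, 0.001]
contact_force: [-0.7, 0.1, -0.3]
grip_width: -0.0002
```

drive_tool(
  commands=[
    {"tx": 0.2,"ty": -0.66,"tz": 0,"rx": 0,"ry": 0,"rz": 0,"grip": 1},
    {"tx": 0.2,"ty": -0.66,"tz": -1,"rx": 0,"ry": 0,"rz": 0,"grip": 1},
    {"tx": 0,"ty": 0,"tz": -1,"rx": 0,"ry": 0,"rz": 0,"grip": 1},
    {"tx": 0,"ty": 0,"tz": -1,"rx": 0,"ry": 0,"rz": 0,"grip": 1},
    {"tx": 0,"ty": 0,"tz": -1,"rx": 0,"ry": 0,"rz": 0,"grip": 1},
    {"tx": 0,"ty": 0,"tz": -1,"rx": 0,"ry": 0,"rz": 0,"grip": 1},
    {"tx": 0,"ty": 0,"tz": -1,"rx": 0,"ry": 0,"rz": 0,"grip": 1},
    {"tx": 0,"ty": 0,"tz": -1,"rx": 0,"ry": 0,"rz": 0,"grip": 1},
    {"tx": 0,"ty": 0,"tz": -1,"rx": 0,"ry": 0,"rz": 0,"grip": 1},
    {"tx": 0,"ty": 0,"tz": -1,"rx": 0,"ry": 0,"rz": 0,"grip": 1},
  ],
)

```text
clock: 6.78
tcp_pos: [0.4371, 0.0279, 0.0907]
orientation: [0.463, 3.107, 0.0]
contact_force: [-0.3, -0.1, 0.1]
grip_width: -0.0
```

drive_tool(
  commands=[
    {"tx": 0,"ty": 0,"tz": -1,"rx": 0,"ry": 0,"rz": 0,"grip": 1},
    {"tx": 0,"ty": 0,"tz": -0.3,"rx": 0,"ry": 0,"rz": 0,"grip": 1},
  ],
)

```text
clock: 7.02
tcp_pos: [0.4364, 0.0277, 0.0645]
orientation: [-0.463, -3.106, 0.001]
contact_force: [0.4, 0.7, -0.3]
grip_width: -0.0001
```

```bash
python3 - <<'E'
from bench import eyes,status
import cv2,numpy as np
from h import cloud
f=eyes.grab_frame("scene");cv2.imwrite("pics/s1.png",f["frame"])
g=eyes.grab_frame("top");cv2.imwrite("pics/t1.png",cv2.resize(g["frame"][180:340,200:460],None,fx=3,fy=3))
o=status.get_obs();print(np.round(o["tcp_pos"],4),o["contact_force"])
c=np.array([.554,-.0095]);a=np.radians(-17.1);e=np.array([np.cos(a),np.sin(a)])
d=o["tcp_pos"][:2]-c;print("box frame",d@e,d@np.array([-e[1],e[0]]))
E
```

```text
[0.4368 0.0277 0.0651] [0.46977883 0.34957043 0.49662369]
box frame -0.12296479921361811 0.0011289081266261979
```

View pics/s1.png

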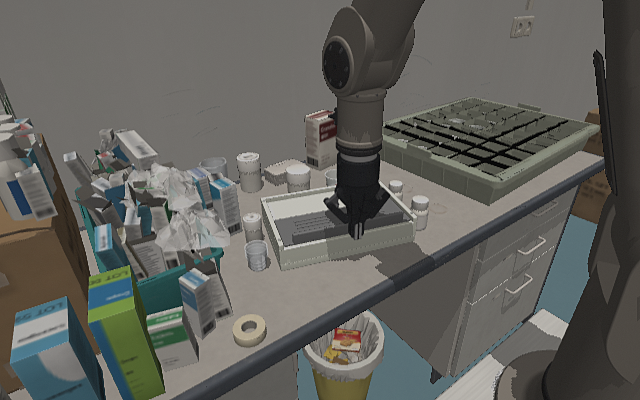

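View pics/t1.png

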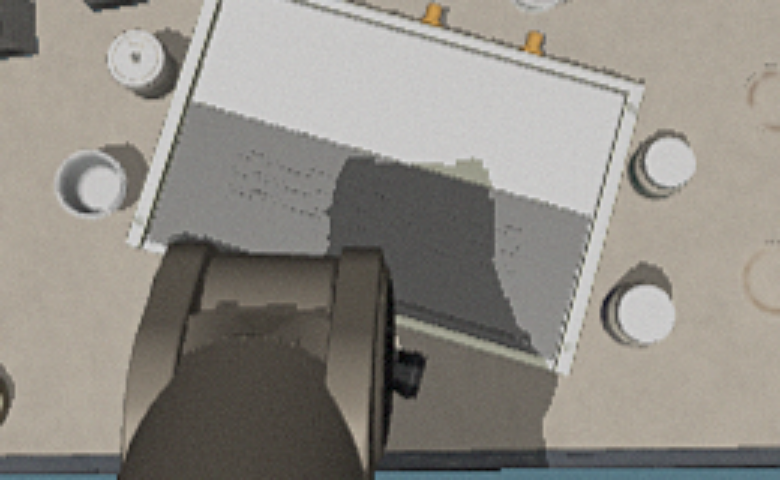

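drive_tool(
  commands=[
    {"tx": 0.478,"ty": -0.147,"tz": 0,"rx": 0,"ry": 0,"rz": 0,"grip": 1},
    {"tx": 0.478,"ty": -0.147,"tz": 0,"rx": 0,"ry": 0,"rz": 0,"grip": 1},
    {"tx": 0.478,"ty": -0.147,"tz": 0,"rx": 0,"ry": 0,"rz": 0,"grip": 1},
    {"tx": 0.478,"ty": -0.147,"tz": 0,"rx": 0,"ry": 0,"rz": 0,"grip": 1},
  ],
)

```text
clock: 7.62
tcp_pos: [0.4758, 0.016, 0.0654]
orientation: [-0.464, -3.107, -0.0]
contact_force: [-2.1, -0.2, 1.7]
grip_width: 0.0004
```

drive_tool(
  commands=[
    {"tx": 0.478,"ty": -0.147,"tz": 0,"rx": 0,"ry": 0,"rz": 0,"grip": 1},
    {"tx": 0.478,"ty": -0.147,"tz": 0,"rx": 0,"ry": 0,"rz": 0,"grip": 1},
    {"tx": 0.478,"ty": -0.147,"tz": 0,"rx": 0,"ry": 0,"rz": 0,"grip": 1},
    {"tx": 0.478,"ty": -0.147,"tz": 0,"rx": 0,"ry": 0,"rz": 0,"grip": 1},
    {"tx": 0.478,"ty": -0.147,"tz": 0,"rx": 0,"ry": 0,"rz": 0,"grip": 1},
  ],
)

```text
clock: 8.25
tcp_pos: [0.5237, 0.0012, 0.0653]
orientation: [-0.464, -3.107, 0.0]
contact_force: [-2.0, -0.5, 0.4]
grip_width: -0.0004
```

```bash
cat > st.py <<'E'
from bench import eyes,status
import cv2,numpy as np,sys
from h import cloud
c=np.array([.554,-.0095]);a=np.radians(-17.1);e=np.array([np.cos(a),np.sin(a)]);n=np.array([-e[1],e[0]])
k=sys.argv[1]
o=status.get_obs();d=o["tcp_pos"][:2]-c;F=o["contact_force"]
print("clock",o["clock"],"tcp box",d@e,d@n,o["tcp_pos"][2],"F e,n,z",F[:2]@e,F[:2]@n,F[2])
for nm in("scene","top"):
    f=eyes.grab_frame(nm)
    s=(slice(170,280),slice(240,440)) if nm=="scene" else (slice(160,310),slice(220,430))
    cv2.imwrite(f"pics/{nm}{k}.png",cv2.resize(f["frame"][s],None,fx=3.8,fy=3.8))
    w=cloud(f).reshape(-1,3);w=w[~np.isnan(w[:,0])]
    b=np.c_[(w[:,:2]-c)@e,(w[:,:2]-c)@n,w[:,2]]
    for lo,hi in((-.115,-.06),(.06,.115)):
        L=b[(abs(b[:,0])<.11)&(b[:,1]>lo)&(b[:,1]<hi)&(b[:,2]>.068)&(b[:,2]<.082)]
        if len(L)>10:print(nm,"lip",lo,len(L),np.round(np.percentile(L,[2,50,98],axis=0),4)[:,[0,2]].tolist())
E
python3 st.py 2
```

```text
clock 8.25 tcp box -0.032134825398908565 0.00133690990298978 0.06527579147826526 F e,n,z -1.8005340356333652 -1.0433327332997753 0.4269117021717914
scene lip -0.115 129 [[-0.023, 0.0685], [-0.0203, 0.0754], [-0.0156, 0.0801]]
scene lip 0.06 154 [[-0.0233, 0.0683], [-0.0207, 0.0752], [-0.0149, 0.08]]
top lip -0.115 127 [[-0.0186, 0.0687], [-0.0152, 0.0764], [-0.0107, 0.0792]]
```

View pics/scene2.png

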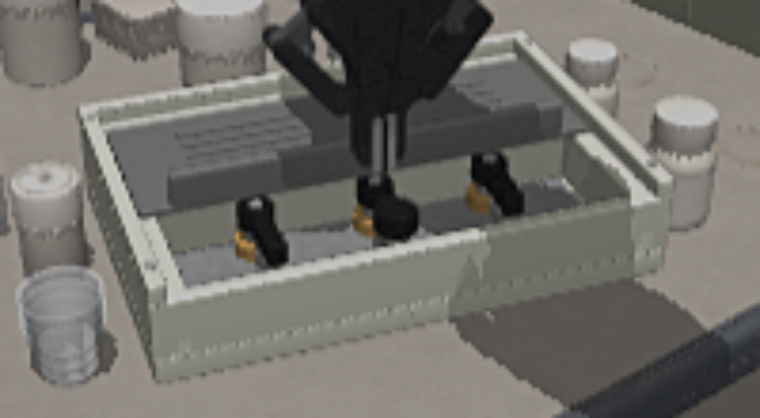

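The cover is moving straight. Lip front is at about -21 mm, and the disc handle is the middle one. I finish the push slowly.

drive_tool(
  commands=[
    {"tx": 0.239,"ty": -0.0735,"tz": 0,"rx": 0,"ry": 0,"rz": 0,"grip": 1},
    {"tx": 0.239,"ty": -0.0735,"tz": 0,"rx": 0,"ry": 0,"rz": 0,"grip": 1},
    {"tx": 0.143,"ty": -0.044,"tz": 0,"rx": 0,"ry": 0,"rz": 0,"grip": 1},
  ],
)

```text
clock: 8.72
tcp_pos: [0.5357, -0.0024, 0.0653]
orientation: [0.464, 3.107, -0.0]
contact_force: [-2.0, -0.0, 0.2]
grip_width: 0.0001
```

drive_tool(
  commands=[
    {"tx": 0.096,"ty": -0.03,"tz": 0,"rx": 0,"ry": 0,"rz": 0,"grip": 1},
    {"tx": 0.048,"ty": -0.015,"tz": 0,"rx": 0,"ry": 0,"rz": 0,"grip": 1},
    {"tx": 0.0,"ty": 0.0,"tz": 0,"rx": 0,"ry": 0,"rz": 0,"grip": 1},
  ],
)

```text
clock: 9.1
tcp_pos: [0.537, -0.0029, 0.0651]
orientation: [-0.463, -3.105, -0.0]
contact_force: [-5.5, 2.2, 2.8]
grip_width: -0.0004
```

```bash
python3 st.py 3
```

```text
clock 9.1 tcp box -0.018157248579153587 0.0013374431893385008 0.06508361924932377 F e,n,z -5.891598385890428 0.5220919541707006 2.780569925570421
scene lip -0.115 128 [[-0.0093, 0.0685], [-0.0066, 0.0755], [-0.0008, 0.0798]]
scene lip 0.06 152 [[-0.0097, 0.0681], [-0.0066, 0.0754], [-0.0021, 0.0802]]
top lip -0.115 124 [[-0.0064, 0.0718], [-0.0028, 0.0763], [0.0013, 0.0801]]
```

View pics/top3.png

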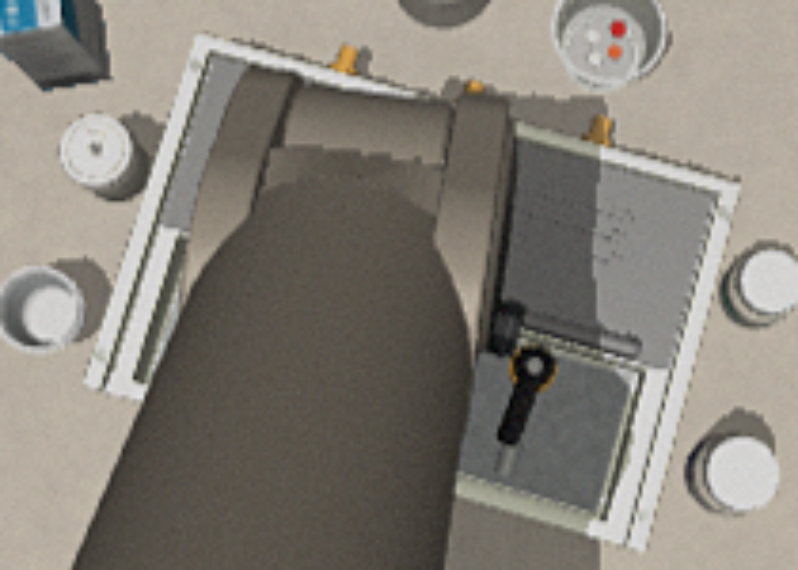

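drive_tool(
  commands=[
    {"tx": 0.072,"ty": -0.022,"tz": 0,"rx": 0,"ry": 0,"rz": 0,"grip": 1},
    {"tx": 0.0,"ty": 0.0,"tz": 0,"rx": 0,"ry": 0,"rz": 0,"grip": 1},
  ],
)

```text
clock: 9.45
tcp_pos: [0.537, -0.0029, 0.0648]
orientation: [-0.462, -3.102, -0.001]
contact_force: [-7.8, 3.6, 5.8]
grip_width: 0.0
```

drive_tool(
  commands=[
    {"tx": -0.478,"ty": 0.147,"tz": 0,"rx": 0,"ry": 0,"rz": 0,"grip": 1},
    {"tx": -0.956,"ty": 0.294,"tz": 0,"rx": 0,"ry": 0,"rz": 0,"grip": 1},
    {"tx": 0,"ty": 0,"tz": 1,"rx": 0,"ry": 0,"rz": 0,"grip": 1},
    {"tx": -0.25,"ty": -0.8,"tz": 1,"rx": 0,"ry": 0,"rz": 0,"grip": 1},
    {"tx": -0.25,"ty": -0.8,"tz": 0,"rx": 0,"ry": 0,"rz": 0,"grip": 1},
  ],
)

```text
clock: 10.07
tcp_pos: [0.5025, -0.0274, 0.1066]
orientation: [0.462, 3.103, 0.001]
contact_force: [-0.8, 0.2, -1.1]
grip_width: 0.0002
```

```bash
python3 st.py 4;  python3 - <<'E'
from bench import spotter
import numpy as np
for nm in("scene","top"):
  for t in("handle_marked","handle_marked_end","handle_marked_pivot","handle_plain_a","handle_plain_a_pivot"):
    print(nm,t,[(np.round(np.array(d["position"])*[640,400],1).tolist(),round(d["confidence"],2)) for d in spotter.boxes_of(nm,t)][:3])
E
```

```text
clock 10.075 tcp box -0.04395221051064505 -0.032235745389923146 0.10663552058473624 F e,n,z -0.7977392160601504 -0.05112778149535014 -1.1316543839283932
scene lip -0.115 127 [[-0.0089, 0.0683], [-0.0067, 0.0758], [-0.0015, 0.08]]
scene lip 0.06 155 [[-0.0092, 0.0681], [-0.0067, 0.0755], [-0.0016, 0.0797]]
top lip -0.115 25 [[-0.0063, 0.0681], [-0.0026, 0.0755], [0.0491, 0.0788]]
top lip 0.06 103 [[-0.0064, 0.0715], [-0.0029, 0.0764], [0.0016, 0.0801]]
scene handle_marked [([342.3, 224.7], 0.53)]
scene handle_marked_end [([341.4, 226.5], 0.71)]
scene handle_marked_pivot [([340.4, 223.2], 0.47)]
scene handle_plain_a [([367.3, 219.2], 0.57), ([311.6, 229.7], 0.55)]
scene handle_plain_a_pivot [([368.2, 219.1], 0.54), ([309.0, 229.1], 0.46)]
top handle_marked []
top handle_marked_end []
top handle_marked_pivot []
top handle_plain_a [([413.4, 284.9], 0.46)]
top handle_plain_a_pivot []
```

View pics/top4.png

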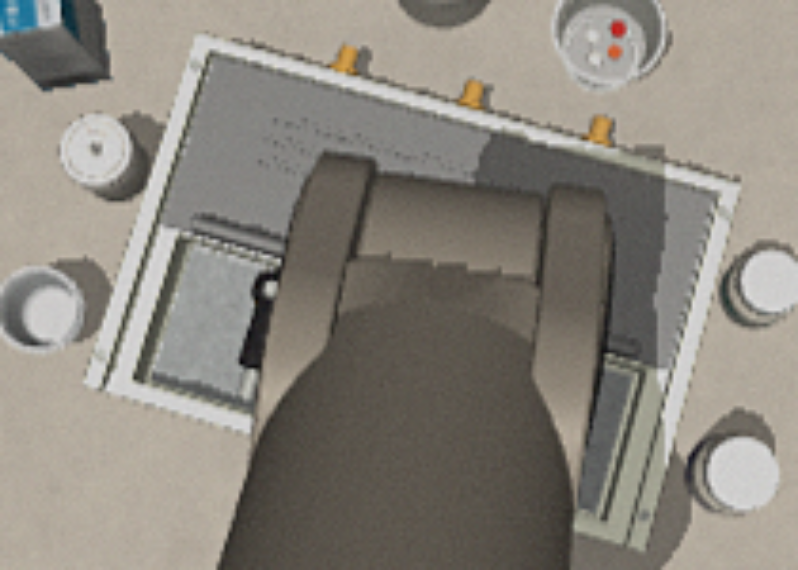

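View pics/scene4.png

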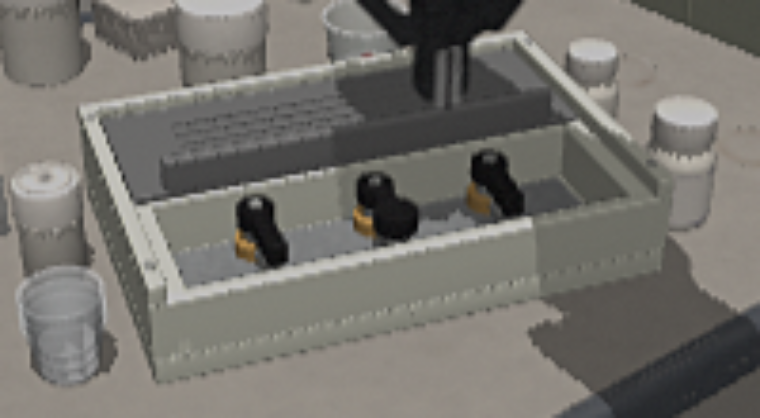

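```bash
cat > hd.py <<'E'
from bench import eyes
import cv2,numpy as np
from h import cloud
c=np.array([.554,-.0095]);a=np.radians(-17.1);e=np.array([np.cos(a),np.sin(a)]);n=np.array([-e[1],e[0]])
for nm in("scene","top"):
    f=eyes.grab_frame(nm);w=cloud(f);g=f["frame"].max(2)
    m=(g<60)&~np.isnan(w[...,0]);w=w[m]
    b=np.c_[(w[:,:2]-c)@e,(w[:,:2]-c)@n,w[:,2]]
    for y0 in(-.072,0,.072):
        q=b[(b[:,0]>-.086)&(b[:,0]<-.008)&(abs(b[:,1]-y0)<.05)&(b[:,2]>.034)&(b[:,2]<.056)]
        t=q[q[:,2]>.045]
        if len(t)>15:
            far=t[np.hypot(t[:,0]+.022,t[:,1]-y0)>.02].mean(0) if (np.hypot(t[:,0]+.022,t[:,1]-y0)>.02).any() else t.mean(0)
            print(nm,y0,len(t),"x",np.round(np.percentile(t[:,0],[2,98]),4),"y",np.round(np.percentile(t[:,1],[2,98]),4),"zmax",round(np.percentile(t[:,2],98),4),"end mean",np.round(far,4),"theta",round(float(np.arctan2(far[1]-y0,-(far[0]+.022))),3))
E
python3 hd.py
```

```text
scene -0.072 100 x [-0.067  -0.0194] y [-0.0785 -0.0604] zmax 0.053 end mean [-0.0574 -0.0669  0.0502] theta 0.142
scene 0 140 x [-0.0663 -0.0165] y [-0.0097  0.0119] zmax 0.0528 end mean [-0.0573  0.0013  0.0499] theta 0.036
scene 0.072 104 x [-0.067  -0.0201] y [0.065  0.0829] zmax 0.0523 end mean [-0.0566  0.074   0.0502] theta 0.057
top 0.072 52 x [-0.0643 -0.0164] y [0.0721 0.0798] zmax 0.0521 end mean [-0.0551  0.0746  0.0492] theta 0.079
```

drive_tool(
  commands=[
    {"tx": -0.45,"ty": -0.12,"tz": 0,"rx": 0,"ry": 0,"rz": 0,"grip": 1},
    {"tx": 0,"ty": 0,"tz": 0,"rx": 0,"ry": 0,"rz": 0,"grip": 1},
    {"tx": 0,"ty": 0,"tz": -1,"rx": 0,"ry": 0,"rz": 0,"grip": 1},
    {"tx": 0,"ty": 0,"tz": -1,"rx": 0,"ry": 0,"rz": 0,"grip": 1},
  ],
)

```text
clock: 11.28
tcp_pos: [0.4924, -0.0292, 0.0651]
orientation: [0.464, 3.106, 0.001]
contact_force: [-0.1, 1.0, 0.2]
grip_width: 0.0
```

```bash
python3 st.py 5
```

```text
clock 11.275 tcp box -0.05306366466468286 -0.03694425813258729 0.06514992210779824 F e,n,z -0.4433625444218346 0.9488196976751215 0.16775554417507932
scene lip -0.115 63 [[-0.0085, 0.0686], [-0.0067, 0.0732], [-0.0026, 0.08]]
scene lip 0.06 149 [[-0.009, 0.0683], [-0.0067, 0.0759], [-0.0008, 0.0798]]
top lip -0.115 35 [[-0.0063, 0.0696], [-0.0025, 0.0762], [0.0015, 0.08]]
top lip 0.06 121 [[-0.0064, 0.07], [-0.0029, 0.0763], [0.0017, 0.0811]]
```

View pics/scene5.png

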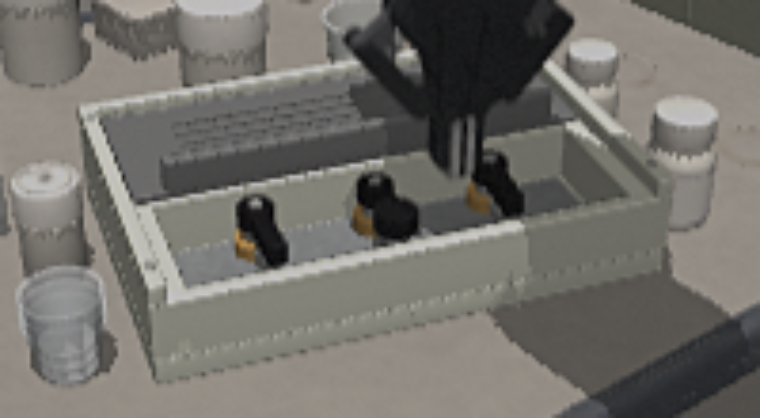

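drive_tool(
  commands=[
    {"tx": 0,"ty": 0,"tz": -0.75,"rx": 0,"ry": 0,"rz": 0,"grip": 1},
    {"tx": 0,"ty": 0,"tz": -0.7,"rx": 0,"ry": 0,"rz": 0,"grip": 1},
    {"tx": -0.478,"ty": 0.147,"tz": 0,"rx": 0,"ry": 0,"rz": 0,"grip": 1},
    {"tx": 0.088,"ty": 0.287,"tz": 0,"rx": 0,"ry": 0,"rz": 0,"grip": 1},
    {"tx": 0.088,"ty": 0.287,"tz": 0,"rx": 0,"ry": 0,"rz": 0,"grip": 1},
  ],
)

```text
clock: 12.0
tcp_pos: [0.4857, -0.0146, 0.0366]
orientation: [-0.464, -3.106, 0.0]
contact_force: [-4.5, -2.9, 0.5]
grip_width: -0.0
```

drive_tool(
  commands=[
    {"tx": 0.005,"ty": 0.213,"tz": 0,"rx": 0,"ry": 0,"rz": 0,"grip": 1},
    {"tx": 0.005,"ty": 0.213,"tz": 0,"rx": 0,"ry": 0,"rz": 0,"grip": 1},
    {"tx": 0.058,"ty": 0.205,"tz": 0,"rx": 0,"ry": 0,"rz": 0,"grip": 1},
    {"tx": 0.058,"ty": 0.205,"tz": 0,"rx": 0,"ry": 0,"rz": 0,"grip": 1},
  ],
)

```text
clock: 12.5
tcp_pos: [0.4889, 0.0021, 0.0364]
orientation: [0.464, 3.107, 0.0]
contact_force: [-0.5, -2.2, 0.2]
grip_width: -0.0003
```

```bash
python3 st.py 6; python3 hd.py
```

```text
clock 12.5 tcp box -0.06563732158962102 -0.008050073035694924 0.036380313027017545 F e,n,z 0.19153177047273232 -2.2109003768237647 0.2236233856265314
scene lip -0.115 33 [[-0.0091, 0.0684], [-0.007, 0.0726], [-0.0026, 0.08]]
scene lip 0.06 149 [[-0.0093, 0.0683], [-0.0068, 0.0758], [-0.0009, 0.0804]]
top lip -0.115 126 [[-0.0063, 0.069], [-0.0026, 0.0762], [0.0013, 0.0799]]
top lip 0.06 47 [[-0.0064, 0.0714], [-0.0027, 0.0763], [0.0015, 0.0798]]
scene -0.072 92 x [-0.0668 -0.0212] y [-0.0785 -0.0609] zmax 0.0532 end mean [-0.0566 -0.067   0.0502] theta 0.143
scene 0 145 x [-0.0767 -0.0248] y [-0.0184  0.027 ] zmax 0.0548 end mean [-0.0591  0.0105  0.0506] theta 0.277
scene 0.072 124 x [-0.0671 -0.0205] y [0.0233 0.0829] zmax 0.053 end mean [-0.0563  0.0622  0.0502] theta -0.279
top -0.072 139 x [-0.0622 -0.0144] y [-0.0809 -0.0637] zmax 0.052 end mean [-0.0511 -0.0712  0.0487] theta 0.026
```

View pics/scene6.png

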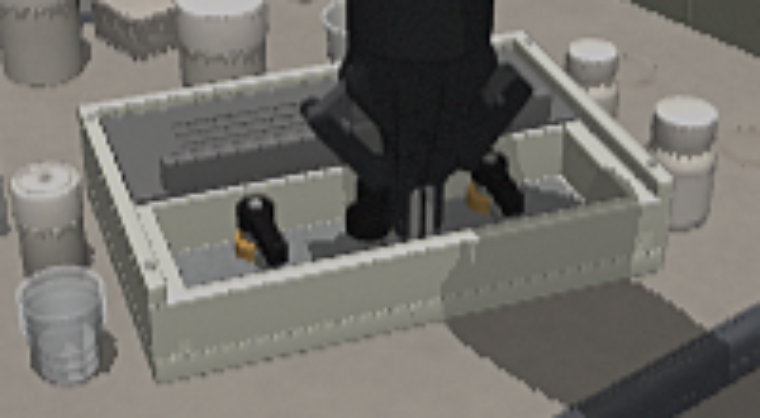

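The disc handle is turning as planned, with its end about (370, 215) in the crop and roughly 30–35° turned. I continue along the arc.

drive_tool(
  commands=[
    {"tx": 0.111,"ty": 0.183,"tz": 0,"rx": 0,"ry": 0,"rz": 0,"grip": 1},
    {"tx": 0.111,"ty": 0.183,"tz": 0,"rx": 0,"ry": 0,"rz": 0,"grip": 1},
    {"tx": 0.153,"ty": 0.149,"tz": 0,"rx": 0,"ry": 0,"rz": 0,"grip": 1},
    {"tx": 0.153,"ty": 0.149,"tz": 0,"rx": 0,"ry": 0,"rz": 0,"grip": 1},
  ],
)

```text
clock: 13.2
tcp_pos: [0.4992, 0.0154, 0.0362]
orientation: [-0.464, -3.107, -0.0]
contact_force: [-1.9, -1.2, -0.1]
grip_width: -0.0004
```

drive_tool(
  commands=[
    {"tx": 0.188,"ty": 0.102,"tz": 0,"rx": 0,"ry": 0,"rz": 0,"grip": 1},
    {"tx": 0.188,"ty": 0.102,"tz": 0,"rx": 0,"ry": 0,"rz": 0,"grip": 1},
    {"tx": 0.207,"ty": 0.052,"tz": 0,"rx": 0,"ry": 0,"rz": 0,"grip": 1},
    {"tx": 0.207,"ty": 0.052,"tz": 0,"rx": 0,"ry": 0,"rz": 0,"grip": 1},
  ],
)

```text
clock: 13.7
tcp_pos: [0.515, 0.022, 0.0362]
orientation: [-0.463, -3.107, -0.001]
contact_force: [-4.6, 2.6, -0.3]
grip_width: 0.0001
```

```bash
python3 st.py 7
```

```text
clock 13.7 tcp box -0.04650402674411975 0.01862939775659055 0.0362065521766074 F e,n,z -5.157870181683717 1.085635467993915 -0.318491767249945
scene lip -0.115 128 [[-0.0094, 0.0686], [-0.0068, 0.0759], [-0.001, 0.0805]]
scene lip 0.06 148 [[-0.0097, 0.0683], [-0.0066, 0.0755], [-0.0008, 0.0803]]
top lip -0.115 128 [[-0.0064, 0.0694], [-0.0028, 0.0763], [0.0014, 0.0794]]
```

View pics/scene7.png

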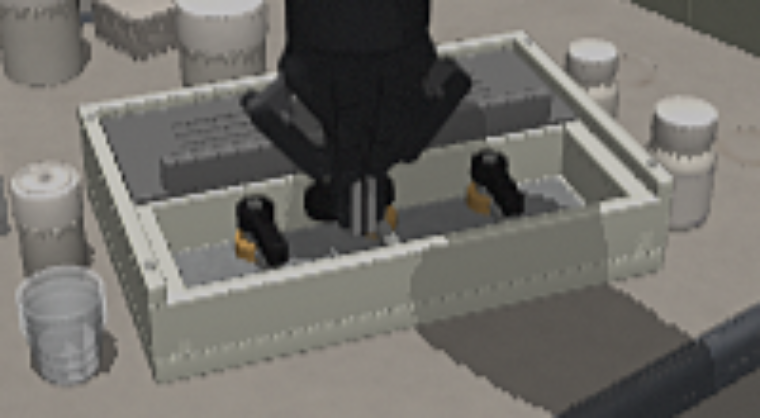

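drive_tool(
  commands=[
    {"tx": 0.072,"ty": 0.026,"tz": 0,"rx": 0,"ry": 0,"rz": 0,"grip": 1},
    {"tx": 0.072,"ty": 0.0,"tz": 0,"rx": 0,"ry": 0,"rz": 0,"grip": 1},
    {"tx": 0,"ty": 0,"tz": 0,"rx": 0,"ry": 0,"rz": 0,"grip": 1},
  ],
)

```text
clock: 14.18
tcp_pos: [0.5165, 0.0218, 0.0361]
orientation: [-0.464, -3.104, 0.0]
contact_force: [-7.3, 2.1, 3.3]
grip_width: -0.0002
```

drive_tool(
  commands=[
    {"tx": 0.096,"ty": -0.03,"tz": 0,"rx": 0,"ry": 0,"rz": 0,"grip": 1},
    {"tx": 0,"ty": 0,"tz": 0,"rx": 0,"ry": 0,"rz": 0,"grip": 1},
  ],
)

```text
clock: 14.42
tcp_pos: [0.5167, 0.0216, 0.0358]
orientation: [-0.463, -3.101, 0.0]
contact_force: [-9.9, 3.2, 5.0]
grip_width: -0.0002
```

drive_tool(
  commands=[
    {"tx": -0.383,"ty": 0.118,"tz": 0,"rx": 0,"ry": 0,"rz": 0,"grip": 1},
    {"tx": -0.383,"ty": 0.118,"tz": 0,"rx": 0,"ry": 0,"rz": 0,"grip": 1},
    {"tx": 0,"ty": 0,"tz": 1,"rx": 0,"ry": 0,"rz": 0,"grip": 1},
    {"tx": 0,"ty": 0,"tz": 1,"rx": 0,"ry": 0,"rz": 0,"grip": 1},
    {"tx": 0,"ty": 0,"tz": 1,"rx": 0,"ry": 0,"rz": 0,"grip": 1},
    {"tx": 0,"ty": 0,"tz": 1,"rx": 0,"ry": 0,"rz": 0,"grip": 1},
    {"tx": 0,"ty": 0,"tz": 1,"rx": 0,"ry": 0,"rz": 0,"grip": 1},
    {"tx": 0,"ty": 0,"tz": 1,"rx": 0,"ry": 0,"rz": 0,"grip": 1},
    {"tx": 0,"ty": 0,"tz": 1,"rx": 0,"ry": 0,"rz": 0,"grip": 1},
    {"tx": 0,"ty": 0,"tz": 1,"rx": 0,"ry": 0,"rz": 0,"grip": 1},
  ],
)

```text
clock: 15.68
tcp_pos: [0.5049, 0.0257, 0.1973]
orientation: [0.464, 3.105, 0.001]
contact_force: [0.6, -0.4, 0.0]
grip_width: 0.0
```

drive_tool(
  commands=[
    {"tx": 0,"ty": 0,"tz": 1,"rx": 0,"ry": 0,"rz": 0,"grip": 1},
    {"tx": 0,"ty": 0,"tz": 1,"rx": 0,"ry": 0,"rz": 0,"grip": 1},
    {"tx": 0,"ty": 0,"tz": 1,"rx": 0,"ry": 0,"rz": 0,"grip": 1},
    {"tx": -0.31,"ty": 1,"tz": 0,"rx": 0,"ry": 0,"rz": 0,"grip": 1},
    {"tx": -0.31,"ty": 1,"tz": 0,"rx": 0,"ry": 0,"rz": 0,"grip": 1},
    {"tx": -0.31,"ty": 1,"tz": 0,"rx": 0,"ry": 0,"rz": 0,"grip": 1},
    {"tx": -0.31,"ty": 1,"tz": 0,"rx": 0,"ry": 0,"rz": 0,"grip": 1},
    {"tx": -0.31,"ty": 1,"tz": 0,"rx": 0,"ry": 0,"rz": 0,"grip": 1},
    {"tx": -0.31,"ty": 1,"tz": 0,"rx": 0,"ry": 0,"rz": 0,"grip": 1},
    {"tx": -0.31,"ty": 1,"tz": 0,"rx": 0,"ry": 0,"rz": 0,"grip": 1},
  ],
)

```text
clock: 16.92
tcp_pos: [0.4613, 0.1665, 0.2567]
orientation: [0.465, 3.105, 0.002]
contact_force: [-0.1, -0.2, 0.1]
grip_width: 0.0001
```

drive_tool(
  commands=[
    {"tx": -0.31,"ty": 1,"tz": 0,"rx": 0,"ry": 0,"rz": 0,"grip": 1},
    {"tx": -0.31,"ty": 1,"tz": 0,"rx": 0,"ry": 0,"rz": 0,"grip": 1},
    {"tx": -0.31,"ty": 1,"tz": 0,"rx": 0,"ry": 0,"rz": 0,"grip": 1},
    {"tx": -0.31,"ty": 1,"tz": 0,"rx": 0,"ry": 0,"rz": 0,"grip": 1},
    {"tx": -0.31,"ty": 1,"tz": 0,"rx": 0,"ry": 0,"rz": 0,"grip": 1},
    {"tx": 0,"ty": 0,"tz": 0,"rx": 0,"ry": 0,"rz": 0,"grip": 1},
  ],
)

```text
clock: 17.68
tcp_pos: [0.4299, 0.2673, 0.2565]
orientation: [0.46, 3.107, 0.002]
contact_force: [0.0, 0.3, -0.9]
grip_width: -0.0
```

```bash
python3 st.py 8; python3 hd.py; python3 - <<'E'
import numpy as np
from h import cloud
from bench import spotter,eyes
w=cloud(eyes.grab_frame("top"))
for t in ["vial_5","bottle_2","bottle_open","jar_large_1","dose_dish_5","cups_1"]:
    d=spotter.masks_of("top",t)
    if not d: print(t,"none");continue
    p=w[d[0]["mask"]];p=p[~np.isnan(p[:,0])]
    print(t,np.round(np.percentile(p,[3,50,97],axis=0),3).tolist())
E
```

```text
clock 17.675 tcp box -0.2000547026873048 0.2280686940852696 0.2564758742968678 F e,n,z -0.05583083337733214 0.2660814946058885 -0.8906165917311482
scene lip -0.115 125 [[-0.0087, 0.0684], [-0.0065, 0.0753], [-0.0006, 0.0803]]
scene lip 0.06 148 [[-0.0096, 0.0682], [-0.0067, 0.0758], [-0.001, 0.08]]
top lip -0.115 129 [[-0.0065, 0.0685], [-0.0029, 0.0764], [0.0918, 0.0798]]
top lip 0.06 125 [[-0.0064, 0.0687], [-0.0028, 0.0764], [0.0018, 0.0799]]
scene -0.072 95 x [-0.0672 -0.0197] y [-0.0784 -0.0613] zmax 0.0529 end mean [-0.0567 -0.0668  0.05  ] theta 0.148
scene 0 132 x [-0.0353 -0.0151] y [-0.0056  0.0425] zmax 0.0526 end mean [-0.0274  0.0322  0.0499] theta 1.404
scene 0.072 178 x [-0.0673 -0.0155] y [0.0233 0.0826] zmax 0.0526 end mean [-0.0403  0.0505  0.0499] theta -0.864
top -0.072 160 x [-0.0639 -0.0146] y [-0.0805 -0.0638] zmax 0.0523 end mean [-0.0534 -0.0698  0.0493] theta 0.07
top 0 197 x [-0.0328 -0.0115] y [-0.0084  0.0398] zmax 0.0523 end mean [-0.0218  0.03    0.0489] theta 1.577
top 0.072 259 x [-0.0631 -0.0119] y [0.0231 0.0797] zmax 0.0523 end mean [-0.0348  0.0475  0.0488] theta -1.089
vial_5 [[0.609, 0.139, 0.004], [0.624, 0.153, 0.062], [0.643, 0.174, 0.066]]
bottle_2 [[0.533, -0.208, 0.002], [0.548, -0.19, 0.065], [0.565, -0.176, 0.069]]
bottle_open [[0.437, -0.189, 0.018], [0.454, -0.169, 0.072], [0.472, -0.153, 0.075]]
jar_large_1 [[0.706, -0.054, 0.003], [0.727, -0.028, 0.082], [0.761, 0.001, 0.086]]
dose_dish_5 [[0.664, -0.143, 0.017], [0.696, -0.119, 0.024], [0.716, -0.091, 0.062]]
cups_1 [[0.524, 0.17, -0.001], [0.547, 0.195, 0.029], [0.568, 0.211, 0.05]]
```

View pics/top8.png

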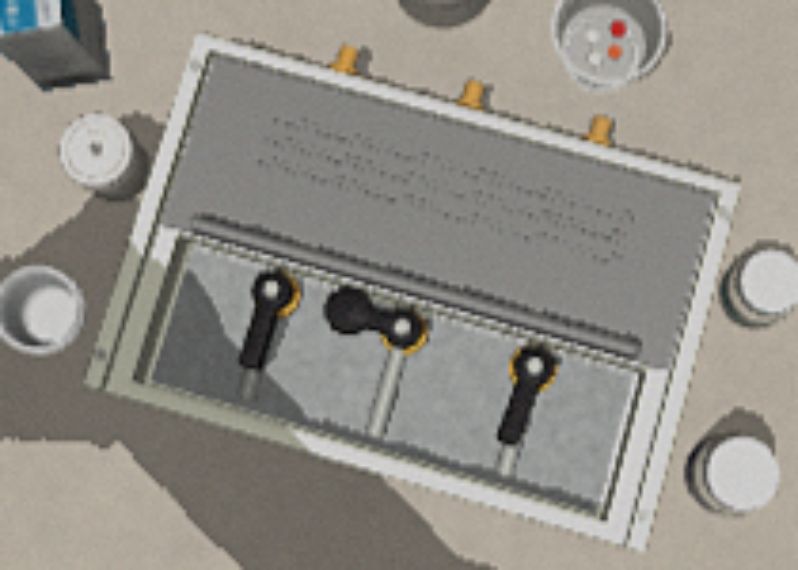

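View pics/scene8.png

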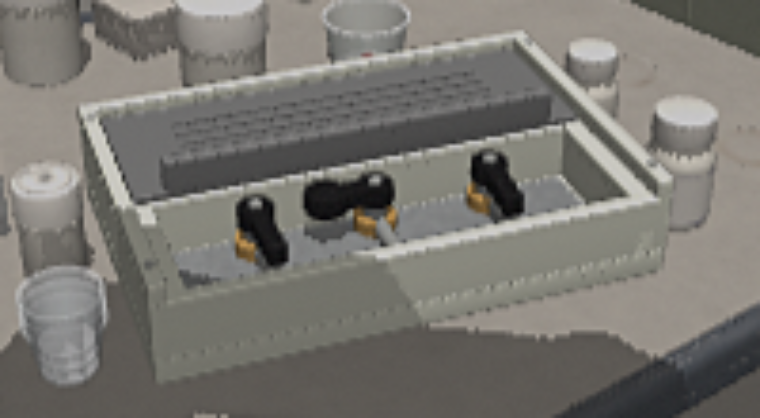

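```bash
python3 -c "
from bench import workorder
print(workorder.hand_in())"
```

```text
the job is handed in; nothing more can be done
None
```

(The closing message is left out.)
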